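# Clear the gap and hold the clamp bolt

## Robot

A 6-joint arm with a two-finger parallel gripper is mounted at the origin on the work surface. World frame = base frame: x ahead of the robot, y to its left, z up, the work surface at z = 0. Lengths are in m, angles in rad, forces in N, time in s.
With the tool pointing down it reaches from about 0.35 to 0.975 m from the base axis. Payload 4.9 kg.
Tool frame: the origin (TCP) lies on the mounting face of the last link; the fingertips stand 173 mm ahead of it and the grasp point (between the pads) lies 155 mm ahead of it; x points along the fingers, z is the direction in which the jaws open and shut, and the axes are right-handed (so a half turn about x gives the same grasp; the last joint's range is limited). The gripper opens to 85 mm and grips with 20 to 120 N. Pads are 22 mm wide; open, the fingers measure 114 mm over their backs; the gripper's body (76 mm by 85 mm) begins 54 mm behind the grasp point. The pads swing forward as they close: fully open they stand 13 mm farther back than shut.
Start: joints at [1.06, 0.053, 1.613, -0, 1.476, -0.119], TCP at [0.239, 0.578, 0.405] pointing down, gripper open.
Joint ranges: [-3.01, 3.01], [-1.01, 2.22], [0.06, 2.58], [-1.02, 4.17], [0.09, 2.62], [-3.14, 3.14]. Speed limits (rad/s): [2.57, 2.57, 3.14, 3.14, 3.14, 3.14].

## Interface

Orientations are given as a rotation vector (axis times angle).
In Python, from station import get_obs, get_image, get_calibration, finish_job, look_for, masks_of, tip_of gives the robot as it stands.
- The arm moves only by the tool carry_out, never from a script. Its argument "increments" is a list of rows, each a list of 3 entries, a list of its own where there are three numbers: the turn, a rotation vector about the world's x, y, z in units of 0.1 rad (1.0 is 0.1 rad), then the shift along the world's x, y, z in units of 20 mm (1.0 is 20 mm), then the opening, from 0 (shut) to 1 (fully open). A call has 1 to 8 rows; each row shifts and turns the pose as measured when the row begins; what a row does not reach is not made up. A row lasts 1/10 s, in which the tool goes at most 50 mm and 8.59 degrees, less where a joint would pass 70% of its speed; a pose out of reach is approached as far as the arm can. A call with a number of a shift or a turn outside -1 to 1 is refused whole. A call with a gripper value outside its range is refused whole. The fingers move at their own pace and stop on an object; "squeeze" is the grip in N (left out, the last holds). Time passes only in rows, so rows that do not move let the fingers close. It gives the time, the measured TCP pose, the force and the opening at its end, in the units of the state.
- get_obs(): the state, without advancing time (a new reading comes with each control period).
- get_image(name): name is "side" or "top" or "wrist"; returns (picture, depth): 400x640x3 uint8, blue, green, red; 400x640 float32, m along the optical axis (not along the pixel's ray), 0 where there is no reading.
- get_calibration(name): a dict with "fx", "fy", "cx", "cy" (pixels), "k1" (the pictures are not rectified: a ray, as slopes to the right and down, at radius r is drawn at 1 + k1 r^2 times it, then the intrinsics apply), "position" and "orientation" of the camera in the world. Camera axes: x right, y down, z forward; pixel columns grow to the right and rows downward; lengths in m; the calibration is good to about 2 mm. A picture is of the moment at which its call begins: read the wrist's pose just before it. get_calibration takes no time and is no camera call; for the wrist camera it gives the pose at the moment of the call.
- finish_job(): hands the job in, once; it reports no verdict.
Trained networks look in the newest picture that a camera, given by its name, has taken for a name from the list of things; names that differ only in an ending like _2 or _b are one class to them, and where a whole thing is asked for, a point or a joint stands for the part that bears it (a point fixed in the world has none). Each returns a list of dicts, best first, with "p" (0 to 1); they miss things now and then, are a little off and sometimes report something else, mostly with a low value. They report only what shows in the picture. A call takes as long as a camera call.
- look_for(camera, query): "centre" ([column, row] in pixels, amid what is visible of it).
- masks_of(camera, query): "region" (400x640 bool, what is visible of it) and "centre" ([column, row] in pixels, amid what is visible of it).
- tip_of(camera, query): "centre" ([column, row] in pixels: a listed point, or the origin of a listed thing).
The state is a dict: "t": time; "q": joint angles; "dq": joint speeds; "effort": joint torques, N m; "tool_pos": TCP position; "tool_rot": TCP orientation; "contact_force": force on the tool from outside, world axes, zero at the start; "wrist_torque": the same for the moment, N m; "opening": finger opening in m.
Only numpy, scipy, OpenCV 4.12 (cv2) and the standard library are available. Lean on these libraries where they do the work, as an engineer would, in place of code of your own. Each camera call takes 0.05 s, during which the arm holds its last target.

## Task

The nut runner under the bench is already running and slowly drags the clamp bolt round, so its hex head behind the upright bracket has to be held. With the orange-footed pusher (not with the fingers), sweep the four metal offcuts lying beside the head along the gap and off its end into the green chip tray, then stand the pusher upright back on its black mat and let go of it. Then reach down into the gap, grip the bolt head, stop it from turning and finish while still holding it so; leave the bottle, the jar and the bushing where they are.

Things in the scene. Friction and masses are not known exactly. Their poses are not given: they have to be found in the camera images.
- fixture: Fixed drilling fixture. Origin at bench height, exactly below the bolt's upright axis; z up; y runs along the gap towards the tray; the robot side is -x. Grey cast bed 170 (x, -85 to +85) x 190 (y, -90 to +100), top 45 mm above the bench.
- bracket_top (a point): Middle of the top edge of the aluminium bracket, an upright plate 12 mm thick on the bed (fixture x -45 to -33, along the whole bed), top 100 mm above the bench. Low foot towards the robot, 10 mm high.
- fence_top (a point): Middle of the top edge of the steel fence opposite the bracket (fixture x +33 to +45, along the whole bed), top 85 mm above the bench. Between bracket and fence is the gap, 66 mm wide, open above and at both ends.
- gap_end (a point): On the gap's floor (the bed top, 45 mm above the bench), mid-width, at fixture y +100, where the floor ends and drops into the tray. The bolt head stands in the gap 100 mm from here; the offcuts lie on the floor between, nearest edge about 39 mm from the bolt's axis.
- tray (a point): Centre of the green chip tray's floor, 5 mm above the bench, 40 below the gap's floor. Fixed to the bed's end: inside fixture y +100 to +185, x -45 to +45, open on top, three walls 70 mm above the bench; on the gap's side only the bed's end, so pieces pushed off the gap's floor drop in.
- bolt_head (a point): Centre (half-way up) of the yellow-zinc hex bolt head, 63 mm above the bench: 24 mm across flats, 27.7 across corners, 20 high, upright axis, on a round steel collar 28 in diameter and 8 high. White line on top. Only fingers closing along the gap (fixture y) fit in; the grip need not match the flats.
- bolt (a joint): Turn of the bolt about its upright axis, rad, counter-clockwise from above. Left alone it creeps round at about 0.07 rad/s (dragged with about 0.08 N m, stiffly damped); a grip of 15 N or more stops it.
- offcut_a: Loose metal offcut, copper block 24 x 20 x 18 high mm; origin at its centre. Lies on the gap's floor at the start.
- offcut_b: Loose metal offcut, brass hexagon stub, 22 across flats, 18 high mm; origin at its centre. Lies on the gap's floor at the start.
- offcut_c: Loose metal offcut, blue stepped (L-section) stub 26 x 20 x 18 high mm; origin at its centre. Lies on the gap's floor at the start.
- offcut_d: Loose metal offcut, rust-red block 20 x 22 x 16 high mm; origin at its centre. Lies on the gap's floor at the start.
- pusher_grip (a point): Loose pusher, standing upright; this point is the centre of its grip, on the axis, 90 mm above its underside (120 mm tall in all). Square wooden handle 22 x 22 from 30 to 120 mm above the underside; orange foot 52 wide (along its x) x 16 thick (along its y) x 30 high. z up along the handle. 0.3 kg, weight low in the foot. Pushes with either broad side.
- mat: Fixed black rubber mat 120 x 120 x 4 mm on which the pusher stands; origin at the centre of its underside.
- bottle: Bystander: white bottle, yellow cap, 56 in diameter, 140 mm tall; origin at the centre of its underside.
- jar: Bystander: glass jar with steel lid, 64 in diameter, 70 mm tall; origin at the centre of its underside.
- bushing: Bystander: steel bushing 32 in diameter on a 50 x 50 x 10 aluminium plate, 60 mm tall; origin at the centre of its underside.

How it is judged:
On the way, in this order (a step that is already met when the one before it is completed fails the run):
1. all four offcuts are in the chip tray (y of offcut_a in the frame of fixture between 0.1 and 0.186 m and x of offcut_a in the frame of fixture between -0.046 and 0.046 m and z of each of offcut_a, offcut_b, offcut_c, offcut_d in the frame of fixture below 0.045 m and y of offcut_b in the frame of fixture between 0.1 and 0.186 m and x of offcut_b in the frame of fixture between -0.046 and 0.046 m and y of offcut_c in the frame of fixture between 0.1 and 0.186 m and x of offcut_c in the frame of fixture between -0.046 and 0.046 m and y of offcut_d in the frame of fixture between 0.1 and 0.186 m and x of offcut_d in the frame of fixture between -0.046 and 0.046 m), for 0.2 s.
2. the pusher stands upright on its mat, let go (horizontal distance between pusher_grip and mat below 0.055 m and angle between pusher_grip's own z axis and vertical below 0.15 rad and height (world z) of pusher_grip below 0.1 m and contact force between the fingers and pusher below 0.2 N and linear speed of pusher below 0.03 m/s), for 0.2 s.
3. the bolt head is gripped and has stopped turning (contact force between the fingers and bolt above 5 N and velocity of joint bolt between -0.02 and 0.02 rad/s and horizontal distance between the grasp point and bolt_head below 0.012 m and contact force between pusher and bolt below 0.2 N), for 0.3 s.
At the end, for the whole second after the job is handed in: All four offcuts lie in the chip tray; the pusher stands upright (within 0.15 rad) on its mat, its axis within 55 mm of the mat's centre, at rest and not touched; the fingers hold the bolt head between them with at least 5 N, centred within 12 mm, and it turns slower than 0.02 rad/s (all of step 1 and all of step 2 and all of step 3); the arm keeps its last pose, push and grip.
It fails at once if an offcut is pushed by the robot itself instead of the pusher (contact force between any of the fingers, the arm and offcut_a above 0.5 N or contact force between any of the fingers, the arm and offcut_b above 0.5 N or contact force between any of the fingers, the arm and offcut_c above 0.5 N or contact force between any of the fingers, the arm and offcut_d above 0.5 N).
It fails at once if a bystander is shifted by more than 30 mm or tipped (distance of any of bottle, jar, bushing from where it was at the start of the episode above 0.03 m or angle between any of bottle, jar, bushing's own z axis and vertical above 0.4 rad).
It also fails if it takes over 61 s, if anything falls off the work surface, if the arm or the gripper's body presses on something with over 40 N, if the wrist force passes 120 N, or if a joint passes its speed limit or range.

## Working session

There is one attempt and no reset: what is moved stays moved. The work goes in short steps, Python scripts to look and compute and a tool call to move; the robot and the scene stay as the last step left them, time stands still between calls to the robot, and variables do not carry over. Pictures are saved under pics/ and viewed, and the job is handed in when it is done.

Besides the shell and the picture viewer there is one more tool, called after "Call:" as a command line: name --argument value ..., lists and objects as JSON in quotes. carry_out: Moves the arm, as the interface text tells. Shifts and turns lie within -1 to 1; 1 stands for 20 mm of shift or 0.1 rad of turn. Its arguments: {"type":"object","properties":{"increments":{"type":"array","items":{"type":"array"}},"squeeze":{"type":"number"}},"required":["increments"]}

```bash
ls; mkdir -p pics; cat > h.py <<'E'
import numpy as np, cv2
from station import *
from scipy.spatial.transform import Rotation as R
def cam(name):
    c=get_calibration(name); o=np.array(c["orientation"],float)
    Rm=R.from_rotvec(o).as_matrix() if o.size==3 else (o.reshape(3,3) if o.size==9 else R.from_quat(o).as_matrix())
    return c,Rm,np.array(c["position"])
def ray(c,uv):
    K=np.array([[c["fx"],0,c["cx"]],[0,c["fy"],c["cy"]],[0,0,1.]])
    p=cv2.undistortPoints(np.array(uv,float).reshape(-1,1,2),K,np.array([c["k1"],0,0,0.])).reshape(-1,2)
    return np.c_[p,np.ones(len(p))]
def at_z(cm,uv,z):
    c,Rm,p=cm; d=ray(c,uv)@Rm.T
    return p+d*((z-p[2])/d[:,2])[:,None]
def at_d(cm,uv,dep):
    c,Rm,p=cm; d=ray(c,uv)
    uvi=np.round(np.array(uv).reshape(-1,2)).astype(int)
    dd=dep[uvi[:,1],uvi[:,0]]
    return p+(d*dd[:,None])@Rm.T
E
python3 - <<'E'
from h import *
o=get_obs(); print({k:np.round(v,3) for k,v in o.items()})
for n in ["side","top","wrist"]:
    im,d=get_image(n); cv2.imwrite(f"pics/{n}0.png",im); np.save(f"pics/{n}0.npy",d)
    print(n,get_calibration(n))
    cm=cam(n)
    for q in ["pusher_grip","mat","bolt_head","bracket_top","fence_top","gap_end","tray","fixture","offcut_a","offcut_b","offcut_c","offcut_d","bottle","jar","bushing"]:
        if n=="wrist":continue
        r=tip_of(n,q)[:2]
        for x in r: print(n,q,round(x["p"],2),np.round(x["centre"]),np.round(at_d(cm,[x["centre"]],d)[0],3))
print(get_obs()["t"])
E
```

```text
pics
{'t': np.float64(0.0), 'q': array([ 1.06 ,  0.053,  1.614,  0.   ,  1.476, -0.119]), 'dq': array([-0.002, -0.001,  0.002, -0.001, -0.001,  0.   ]), 'effort': array([-2.0000e-03, -3.9366e+01, -3.7018e+01, -0.0000e+00,  7.0000e-03,
       -0.0000e+00]), 'tool_pos': array([0.238, 0.577, 0.403]), 'tool_rot': array([-0.917,  1.371,  0.915]), 'contact_force': array([-0.285,  0.543, -1.174]), 'wrist_torque': array([-0.038, -0.059,  0.005]), 'opening': np.float64(0.085)}
side {'fx': 386.14477268957035, 'fy': 386.14477268957035, 'cx': 315.74915161575325, 'cy': 194.01755414334767, 'k1': -0.0853672919962767, 'position': array([ 0.53063024, -0.5962859 ,  0.81431469]), 'orientation': array([-2.43834321,  0.03524255, -0.02779597])}
side pusher_grip 0.78 [280. 129.] [0.464 0.245 0.105]
side pusher_grip 0.71 [250. 360.] [ 0.419 -0.365  0.048]
side mat 0.56 [285. 153.] [0.474 0.244 0.015]
side bolt_head 0.55 [316. 237.] [ 0.556 -0.096  0.071]
side bolt_head 0.17 [285. 152.] [0.475 0.243 0.02 ]
side bracket_top 0.6 [303. 223.] [ 0.526 -0.067  0.088]
side fence_top 0.92 [336. 231.] [ 0.601 -0.094 
[... 1828 characters left out ...]
58 [340. 212.] [ 0.548 -0.022  0.062]
top offcut_b 0.5 [338. 201.] [ 0.582 -0.015  0.045]
top offcut_c 0.58 [340. 212.] [ 0.548 -0.022  0.062]
top offcut_c 0.5 [338. 201.] [ 0.582 -0.015  0.045]
top offcut_d 0.58 [340. 212.] [ 0.548 -0.022  0.062]
top offcut_d 0.5 [338. 201.] [ 0.582 -0.015  0.045]
top bottle 0.59 [254. 151.] [0.724 0.23  0.103]
top jar 0.76 [218. 186.] [0.625 0.341 0.071]
top bushing 0.44 [253. 155.] [0.712 0.233 0.1  ]
wrist {'fx': 345.59618425434587, 'fy': 345.59618425434587, 'cx': 323.79647815151526, 'cy': 202.5061570860392, 'k1': 0.02265147562351588, 'position': array([0.16379089, 0.6072481 , 0.3755948 ]), 'orientation': array([2.38354376, 1.59345199, 0.25471285])}
1.65
```

```bash
python3 - <<'E'
import cv2
im=cv2.imread("pics/top0.png"); cv2.imwrite("pics/top0z.png",cv2.resize(im[120:280,200:420],None,fx=3.6,fy=3.6,interpolation=cv2.INTER_CUBIC))
im=cv2.imread("pics/side0.png"); cv2.imwrite("pics/side0z.png",cv2.resize(im[90:290,220:420],None,fx=3,fy=3,interpolation=cv2.INTER_CUBIC))
E
```

```text
(no output)
```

View pics/top0z.png

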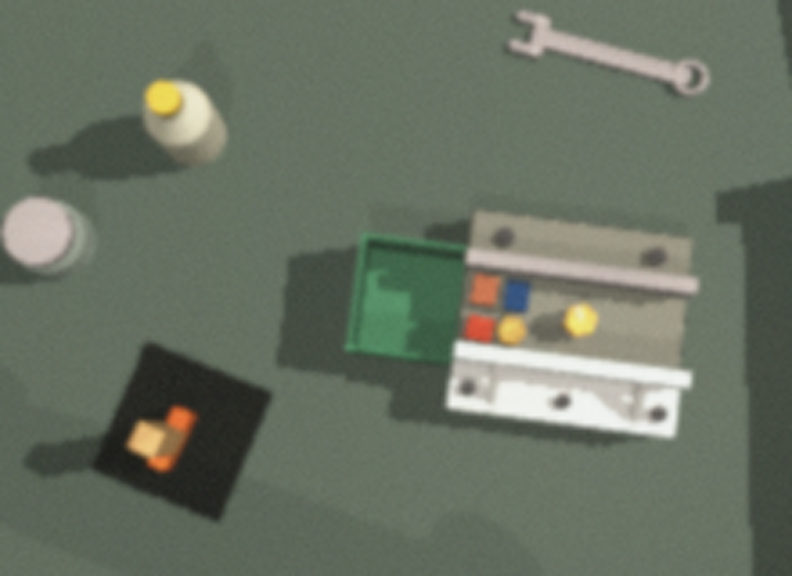

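View pics/side0z.png

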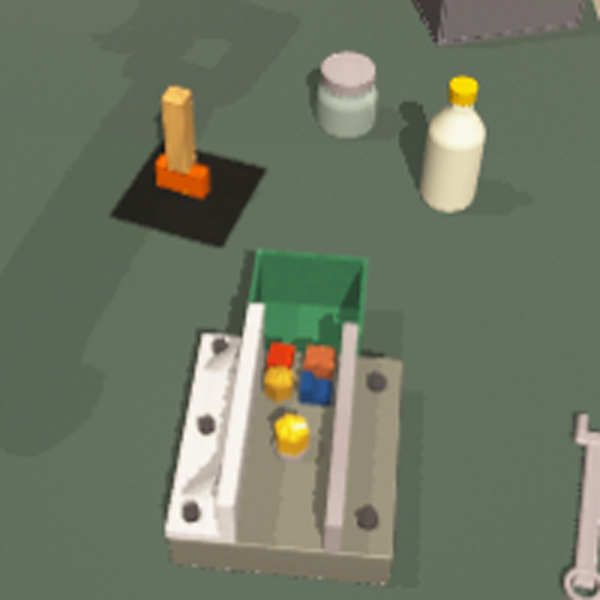

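View pics/side0.png

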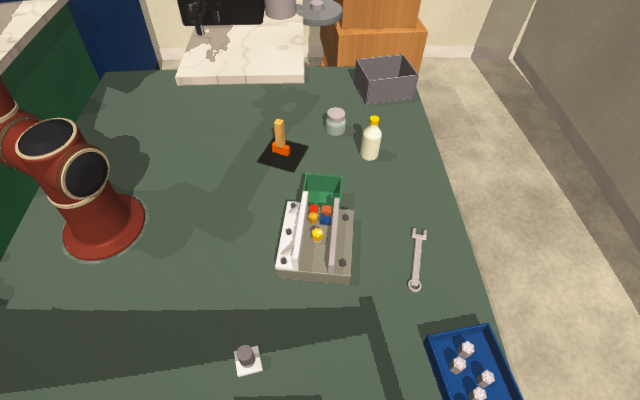

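```bash
python3 - <<'E'
from h import *
cm=cam("top"); Z=lambda p:np.array(p,float)/3.6+np.array([200,120])-0.0
print("rot");o=get_obs();M=R.from_rotvec(o["tool_rot"]).as_matrix();print(np.round(M,3))
def pr(n,p,z): 
    r=at_z(cm,[Z(p)],z)[0]; print(n,np.round(Z(p)),np.round(r,4)); return r
b=pr("bolt",(581,320),.073)
pr("bolt",(581,320),.073)
# depth-based fixture: segment points by height
d=np.load("pics/top0.npy")
vv,uu=np.mgrid[150:260,280:420]; uv=np.c_[uu.ravel(),vv.ravel()]
P=at_d(cm,uv,d)
for lo,hi,n in [(.094,.106,"bracket"),(.08,.09,"fence")]:
    m=(P[:,2]>lo)&(P[:,2]<hi)&(P[:,1]<.03)
    Q=P[m][:,:2].astype(np.float32); print(n,m.sum(),cv2.minAreaRect(Q), np.median(P[m][:,2]))
    np.save(f"pics/{n}.npy",Q)
# pusher
h=pr("handle",(147,440),.124)
for p in [(170,405),(197,412),(172,470),(148,460)]: pr("foot",p,.034)
for p in [(147,342),(272,393),(220,522),(93,467)]: pr("mat",p,.004)
for q in [(460,345),(690,371),(690,387),(455,360)]: pr("br",q,.1)
for q in [(467,249),(697,278),(697,292),(467,262)]: pr("fe",q,.085)
for q in [(485,291),(517,296),(480,328),(511,330)]: pr("off",q,.062)
E
```

```text
rot
[[-0.    -0.924  0.382]
 [-0.     0.382  0.924]
 [-1.     0.    -0.   ]]
bolt [361. 209.] [ 0.5556 -0.0838  0.073 ]
bolt [361. 209.] [ 0.5556 -0.0838  0.073 ]
bracket 285 ((0.5189774036407471, -0.07241403311491013), (0.18888236582279205, 0.01317023579031229), 82.3897933959961) 0.10040843330287652
fence 304 ((0.5518160462379456, -0.07743927836418152), (0.1881018728017807, 0.10358323156833649), 82.68852996826172) 0.08522815325732391
handle [241. 242.] [0.4594 0.2595 0.124 ]
foot [247. 232.] [0.4876 0.2605 0.034 ]
foot [255. 234.] [0.4816 0.2377 0.034 ]
foot [248. 251.] [0.4332 0.2577 0.034 ]
foot [241. 248.] [0.4416 0.278  0.034 ]
mat [241. 215.] [0.5428 0.2875 0.004 ]
mat [276. 229.] [0.4981 0.1785 0.004 ]
mat [261. 265.] [0.3877 0.2218 0.004 ]
mat [226. 250.] [0.4351 0.3315 0.004 ]
br [328. 216.] [0.5336 0.0166 0.1   ]
br [392. 223.] [ 0.5123 -0.1677  0.1   ]
br [392. 228.] [ 0.4995 -0.1674  0.1   ]
br [326. 220.] [0.5216 0.0207 0.1   ]
fe [330. 189.] [0.6132 0.0103 0.085 ]
fe [394. 197.] [ 0.5889 -0.1781  0.085 ]
fe [394. 201.] [ 0.5774 -0.1778  0.085 ]
fe [330. 193.] [0.6025 0.0103 0.085 ]
off [335. 201.] [ 0.5809 -0.0051  0.062 ]
off [344. 202.] [ 0.5767 -0.0318  0.062 ]
off [333. 211.] [ 0.55   -0.0008  0.062 ]
off [342. 212.] [ 0.5483 -0.0266  0.062 ]
```

Call:
carry_out --increments '[[[0,0,0],[0.6,-0.86,0],1],[[0,0,0],[0.6,-0.86,0],1],[[0,0,0],[0.6,-0.86,0],1],[[0,0,0],[0.6,-0.86,0],1],[[0,0,0],[0.6,-0.86,0],1],[[0,0,0],[0.6,-0.86,0],1],[[0,0,0],[0.6,-0.86,-0.2],1],[[0,0,0],[0.6,-0.86,-0.2],1]]' --squeeze 60

```text
t: 2.45
tool_pos: [0.3361, 0.4367, 0.3976]
tool_rot: [-0.919, 1.365, 0.92]
contact_force: [-0.0, -0.2, -0.6]
opening: 0.0856
```

Call:
carry_out --increments '[[[0,0,0],[0.65,-0.95,-0.4],1],[[0,0,0],[0.65,-0.95,-0.4],1],[[0,0,0],[0.65,-0.95,-0.4],1],[[0,0,0],[0.65,-0.95,-0.4],1],[[0,0,0],[0.65,-0.95,-0.4],1],[[0,0,0],[0.65,-0.95,-0.4],1],[[0,0,0],[0.65,-0.95,-0.4],1],[[0,0,0],[0.65,-0.95,-0.4],1]]'

```text
t: 3.25
tool_pos: [0.4436, 0.2783, 0.3337]
tool_rot: [-0.918, 1.359, 0.92]
contact_force: [0.3, 0.5, -0.0]
opening: 0.0855
```

```bash
python3 - <<'E'
from h import *
o=get_obs(); print(o["tool_pos"],o["q"],o["dq"])
im,d=get_image("wrist"); cv2.imwrite("pics/w1.png",im); np.save("pics/w1.npy",d)
cm=cam("wrist")
for q in ["pusher_grip","mat"]:
    for x in tip_of("wrist",q)[:2]: print(q,round(x["p"],2),np.round(x["centre"]),np.round(at_d(cm,[x["centre"]],d)[0],3))
im,d=get_image("top"); cv2.imwrite("pics/t1.png",im)
print(get_obs()["tool_pos"],get_obs()["t"])
E
```

```text
[0.44361829 0.27826391 0.33367942] [ 0.41750038 -0.13907775  1.91947456  0.0027566   1.35350965 -0.76805814] [-0.45716664  0.08599322  0.06471511  0.00546713 -0.15519383 -0.45654789]
pusher_grip 0.78 [304. 248.] [0.45  0.261 0.114]
mat 0.9 [308. 213.] [0.451 0.261 0.052]
[0.44322861 0.27897618 0.33381904] 3.45
```

View pics/w1.png

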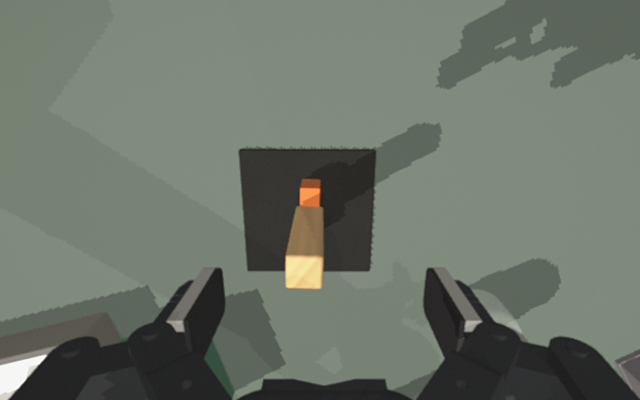

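```bash
python3 - <<'E'
from h import *
cm=cam("wrist")
print(at_z(cm,[(305,272),(286,256),(324,256),(324,289),(286,289)],.124))
print(at_z(cm,[(300,180),(320,180)],.034), at_z(cm,[(239,150),(376,150),(370,270),(248,270)],.004))
E
```

```text
[[0.45987337 0.2605602  0.124     ]
 [0.4460766  0.254506   0.124     ]
 [0.45447044 0.27483949 0.124     ]
 [0.47475924 0.26656589 0.124     ]
 [0.46606063 0.24556301 0.124     ]]
[[0.42701567 0.26588616 0.034     ]
 [0.43313497 0.28080944 0.034     ]] [[0.38878627 0.22286062 0.004     ]
 [0.43392401 0.33320551 0.004     ]
 [0.54291152 0.28841476 0.004     ]
 [0.49739923 0.1782783  0.004     ]]
```

Call:
carry_out --increments '[[[0,0,0],[0.42,-0.48,0],1],[[0,0,0],[0.42,-0.48,-0.2],1],[[0,0,0],[0,0,-0.8],1],[[0,0,0],[0,0,-0.9],1],[[0,0,0],[0,0,-0.9],1],[[0,0,0],[0,0,-0.9],1],[[0,0,0],[0,0,-0.4],1],[[0,0,0],[0,0,0],1]]'

```text
t: 4.25
tool_pos: [0.4598, 0.2601, 0.2465]
tool_rot: [-0.919, 1.357, 0.923]
contact_force: [-0.4, 0.4, -0.1]
opening: 0.085
```

Call:
carry_out --increments '[[[0,0,0],[0,0,0],0],[[0,0,0],[0,0,0],0],[[0,0,0],[0,0,0],0],[[0,0,0],[0,0,0],0],[[0,0,0],[0,0,0],0],[[0,0,0],[0,0,0],0],[[0,0,0],[0,0,0],0]]' --squeeze 60

```text
t: 4.95
tool_pos: [0.4605, 0.2606, 0.2487]
tool_rot: [-0.919, 1.353, 0.922]
contact_force: [1.2, 0.2, -1.9]
opening: 0.0213
```

Call:
carry_out --increments '[[[0,0,0],[0,0,0.6],0],[[0,0,0],[0,0,1],0],[[0,0,0],[0,0,1],0],[[0,0,0.5],[0.1,-0.3,1],0],[[0,0,0.5],[0.2,-0.6,1],0],[[0,0,0.5],[0.3,-0.9,1],0],[[0,0,0.5],[0.3,-0.96,0.8],0],[[0,0,0.5],[0.3,-0.96,0.2],0]]'

```text
t: 5.75
tool_pos: [0.4813, 0.1847, 0.3863]
tool_rot: [-1.118, 1.258, 1.124]
contact_force: [0.6, -0.2, -3.5]
opening: 0.0212
```

Call:
carry_out --increments '[[[0,0,0],[0.3,-0.96,0],0],[[0,0,0],[0.3,-0.96,0],0],[[0,0,0],[0.3,-0.96,0],0],[[0,0,0],[0.3,-0.96,0],0],[[0,0,0],[0.3,-0.96,0],0],[[0,0,0],[0.3,-0.96,0],0],[[0,0,0],[0.3,-0.96,0],0],[[0,0,0],[0.3,-0.96,0],0]]'

```text
t: 6.55
tool_pos: [0.5288, 0.0247, 0.3923]
tool_rot: [-1.119, 1.254, 1.123]
contact_force: [-0.3, 0.9, -3.5]
opening: 0.0214
```

Call:
carry_out --increments '[[[0,0,0],[0.38,-1,0],0],[[0,0,0],[0.38,-1,0],0],[[0,0,0],[0.38,-1,0],0],[[0,0,0],[0.38,-0.9,0],0],[[0,0,0],[0,0,0],0]]'

```text
t: 7.05
tool_pos: [0.5593, -0.0585, 0.3943]
tool_rot: [-1.117, 1.256, 1.121]
contact_force: [0.8, 1.0, -2.8]
opening: 0.0211
```

```bash
python3 - <<'E'
from h import *
o=get_obs(); print(o["tool_pos"],np.round(R.from_rotvec(o["tool_rot"]).as_matrix(),3))
M=R.from_rotvec(o["tool_rot"]).as_matrix(); print("jaw yaw",np.degrees(np.arctan2(M[1,2],M[0,2])))
for n in ["wrist","top","side"]:
    im,d=get_image(n); cv2.imwrite(f"pics/{n}2.png",im); np.save(f"pics/{n}2.npy",d)
    s=im if n=="wrist" else (im[150:270,280:440] if n=="top" else im[130:290,250:390])
    cv2.imwrite(f"pics/{n}2z.png",cv2.resize(s,None,fx=1 if n=="wrist" else 4,fy=1 if n=="wrist" else 4)[:600])
E
```

```text
[ 0.55925094 -0.05846329  0.39425286] [[ 0.003 -0.993  0.12 ]
 [ 0.006  0.12   0.993]
 [-1.    -0.003  0.007]]
jaw yaw 83.13299110337512
```

View pics/wrist2z.png

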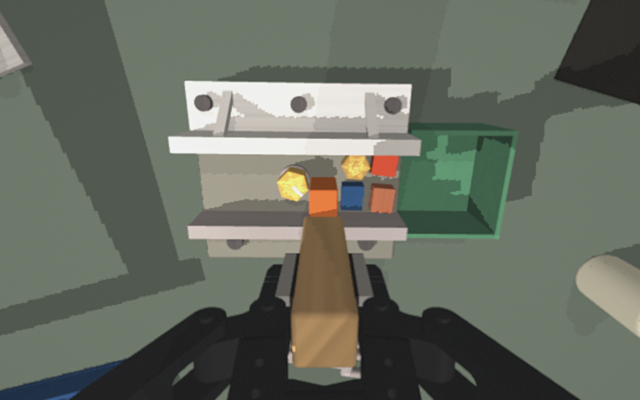

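View pics/top2z.png

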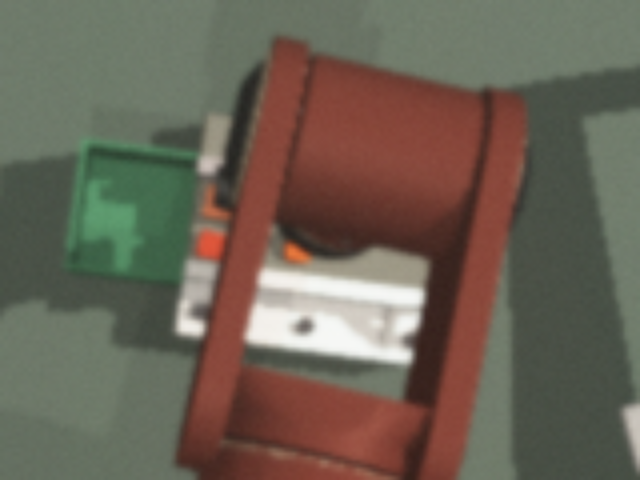

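View pics/side2z.png

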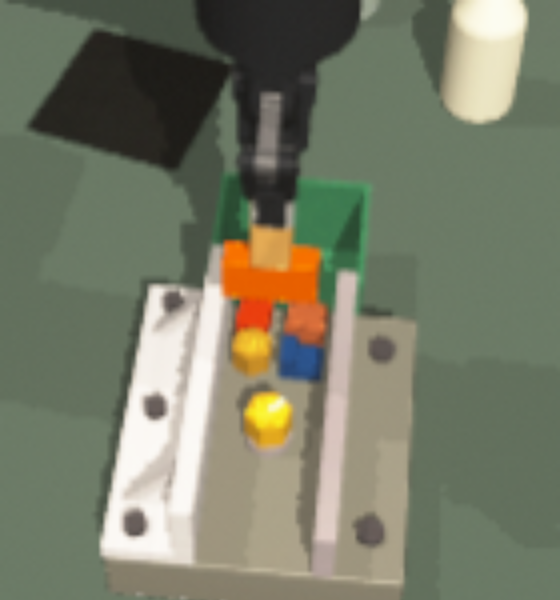

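```bash
python3 - <<'E'
from h import *
cm=cam("wrist")
im=cv2.imread("pics/wrist2.png"); cv2.imwrite("pics/w2c.png",cv2.resize(im[70:280,160:460],None,fx=2.6,fy=2.6,interpolation=cv2.INTER_CUBIC))
E
```

```text
(no output)
```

View pics/w2c.png

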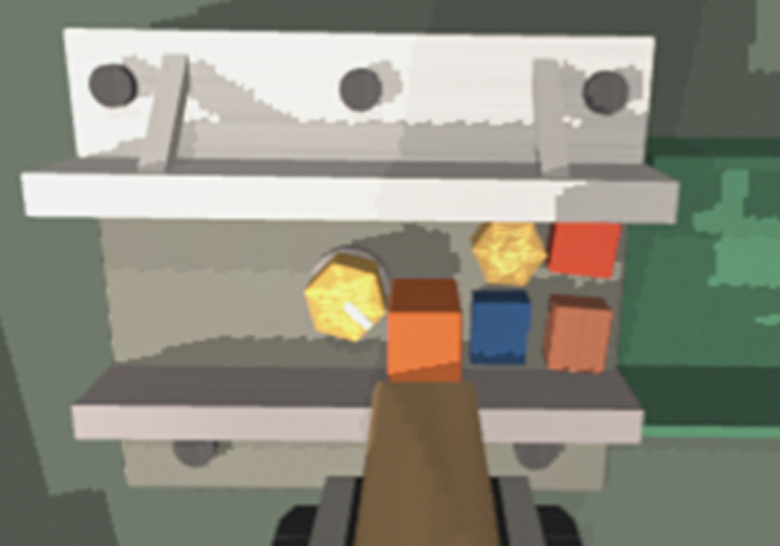

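```bash
python3 - <<'E'
from h import *
cm=cam("wrist"); print(cm[2],cm[1])
Z=lambda p:np.array(p,float)/2.6+np.array([160,70])
f=lambda pts,z:at_z(cm,[Z(p) for p in pts],z)[:,:2]
B=f([(22,172),(677,182),(678,223),(27,216)],.1);F=f([(72,405),(642,410),(642,443),(76,439)],.085)
b=f([(345,298)],.073)[0]
print(B,F,b)
yd=(B[1]-B[0])+(B[2]-B[3])+(F[1]-F[0])+(F[2]-F[3]);yd/=np.linalg.norm(yd);xd=np.array([yd[1],-yd[0]])
print("yaw of y",np.degrees(np.arctan2(yd[1],yd[0])))
O=(B.mean(0)+F.mean(0))/2-.005*yd; print("O",O,"width",(F.mean(0)-B.mean(0))@xd, "len",(B[1]-B[0])@yd,(F[1]-F[0])@yd)
print("bolt rel",(b-O)@xd,(b-O)@yd)
u=get_obs()["tool_pos"][2]-.2487+.004
for n,p,z in [("dark top",[(395,278),(457,278)],0),("mid",[(388,312),(461,312)],0),("bot",[(388,382),(461,382)],0)]:
  for zz in (u,u+.03):
    q=f(p,zz); print(n,round(zz,3),np.round((q-O)@xd,4),np.round((q-O)@yd,4), np.linalg.norm(q[1]-q[0]))
for n,p in [("blue",[(470,305),(530,305),(528,362),(472,362)]),("cop",[(548,305),(610,305),(607,370),(545,368)]),("brass",[(508,250)]),("red",[(560,225),(620,225),(612,275),(550,270)])]:
    q=f(p,.063); print(n,np.round((q-O)@xd,4),np.round((q-O)@yd,4))
E
```

```text
[ 0.47841251 -0.04765897  0.3646975 ] [[ 0.11755728  0.94265216  0.31238948]
 [ 0.99303448 -0.11409627 -0.02940349]
 [ 0.00792521  0.31367012 -0.94949894]]
[[ 0.49926881 -0.16566263]
 [ 0.52458062  0.0230125 ]
 [ 0.53674979  0.02296187]
 [ 0.51191993 -0.1675413 ]] [[ 0.57733773 -0.17578416]
 [ 0.60218334  0.01307587]
 [ 0.61432302  0.01254859]
 [ 0.58957944 -0.17739683]] [ 0.55478163 -0.08172027]
yaw of y 82.50442820752866
O [ 0.55634059 -0.08180554] width 0.07837707622920692 len 0.19036480065340944 0.19048730646202217
bolt rel -0.0015567617798928088 -0.00011882575886576289
dark top 0.149 [-0.0278 -0.0279] [0.0185 0.0338] 0.015278169077058397
dark top 0.179 [-0.0353 -0.0354] [0.0192 0.0324] 0.01315034888972475
mid 0.149 [-0.019  -0.0192] [0.0168 0.035 ] 0.018212006337655268
mid 0.179 [-0.0278 -0.0279] [0.0177 0.0334] 0.015675584954853508
bot 0.149 [-0.0004 -0.0006] [0.0168 0.0354] 0.018687057662685837
bot 0.179 [-0.0117 -0.0119] [0.0177 0.0338] 0.01608447496210305
blue [0.0032 0.003  0.0241 0.0243] [0.0426 0.0635 0.0638 0.0439]
cop [0.003  0.0027 0.0268 0.0263] [0.0698 0.0914 0.0922 0.07  ]
brass [-0.0164] [0.055]
red [-0.0252 -0.0254 -0.008  -0.0096] [0.0723 0.0926 0.0913 0.0698]
```

Call:
carry_out --increments '[[[0,0,0],[0.05,0.03,-0.8],0],[[0,0,0],[0,0,-0.8],0],[[0,0,0],[0,0,-0.8],0],[[0,0,0],[0,0,-0.6],0],[[0,0,0],[0,0,-0.6],0],[[0,0,0],[0,0,-0.5],0],[[0,0,0],[0,0,0],0],[[0,0,0],[0,0,0],0]]'

```text
t: 8.0
tool_pos: [0.5572, -0.0516, 0.3017]
tool_rot: [-1.117, 1.256, 1.133]
contact_force: [-0.3, -0.2, -3.9]
opening: 0.0214
```

```bash
python3 - <<'E'
from h import *
o=get_obs(); print(o["tool_pos"],o["contact_force"])
O=np.array([.5563,-.0818]);a=np.radians(82.5);yd=np.array([np.cos(a),np.sin(a)]);xd=np.array([yd[1],-yd[0]])
d=o["tool_pos"][:2]-O; print(d@xd,d@yd)
for n in ["wrist","side"]:
    im,d=get_image(n); s=im[70:280,160:460] if n=="wrist" else im[170:290,270:370]
    cv2.imwrite(f"pics/{n}3z.png",cv2.resize(s,None,fx=2.6 if n=="wrist" else 5,fy=2.6 if n=="wrist" else 5))
E
```

```text
[ 0.5571763  -0.05159195  0.30170879] [-0.27602386 -0.16868086 -3.892965  ]
-0.0030741392855490914 0.03006399738414108
```

View pics/wrist3z.png

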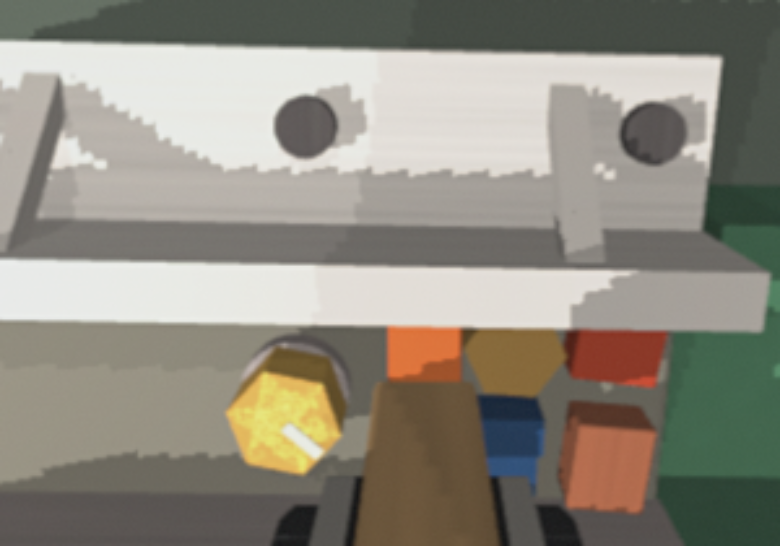

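View pics/side3z.png

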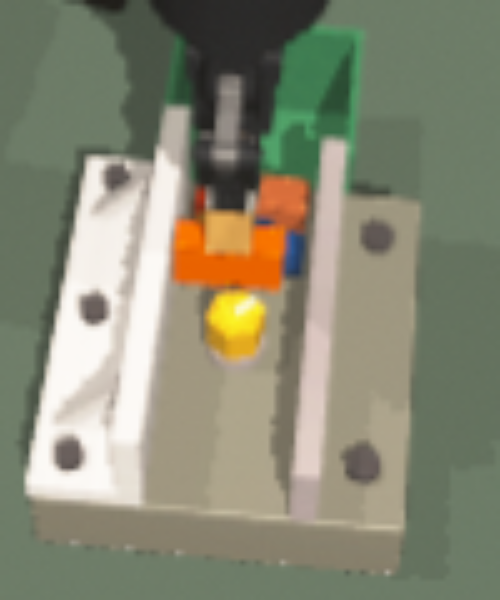

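Call:
carry_out --increments '[[[0,0,0],[0.18,-0.22,0],0],[[0,0,0],[0,0,-0.2],0],[[0,0,0],[0,0,-0.2],0],[[0,0,0],[0,0,0],0]]'

```text
t: 8.5
tool_pos: [0.5622, -0.057, 0.2965]
tool_rot: [-1.121, 1.252, 1.128]
contact_force: [0.3, -0.4, -2.9]
opening: 0.0212
```

```bash
cat >> h.py <<'E'
O=np.array([.5563,-.0818]);a=np.radians(82.5);yd=np.array([np.cos(a),np.sin(a)]);xd=np.array([yd[1],-yd[0]])
def fx():
    o=get_obs(); d=o["tool_pos"][:2]-O; M=R.from_rotvec(o["tool_rot"]).as_matrix()
    print("t",round(float(o["t"]),2),"fx",np.round([d@xd,d@yd,o["tool_pos"][2]],4),"yaw",np.round(np.degrees(np.arctan2(M[1,2],M[0,2])),2),"tilt",np.round(M[:2,0],3),"F",np.round(o["contact_force"],1),"op",o["opening"])
E
python3 - <<'E'
from h import *
fx()
im,d=get_image("side"); s=im[170:290,270:370]
cv2.imwrite(f"pics/side4z.png",cv2.resize(s,None,fx=5,fy=5,interpolation=cv2.INTER_CUBIC))
fx()
E
```

```text
t 8.5 fx [0.0026 0.0253 0.2965] yaw 83.53 tilt [0.003 0.008] F [ 0.3 -0.4 -2.9] op 0.021207282332488694
t 8.55 fx [0.0027 0.0254 0.2967] yaw 83.53 tilt [0.003 0.008] F [-0.9  0.5 -3.3] op 0.021080156748657815
```

View pics/side4z.png

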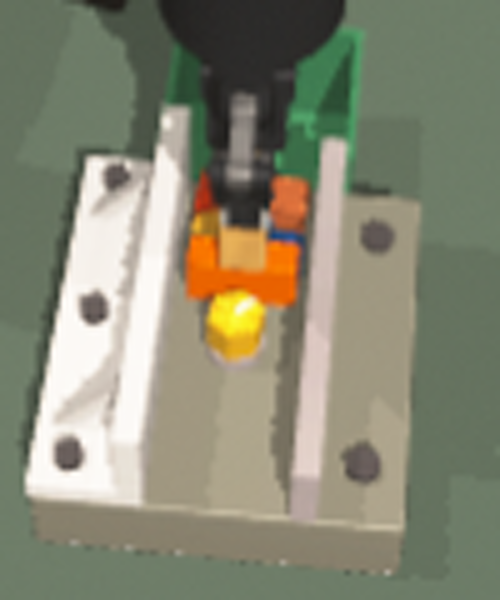

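Call:
carry_out --increments '[[[0,0,-0.15],[0,0,-0.18],0],[[0,0,0],[0.04,0.3,0],0],[[0,0,0],[0.05,0.4,0],0],[[0,0,0],[0.05,0.4,0],0]]'

```text
t: 8.95
tool_pos: [0.5651, -0.0344, 0.2929]
tool_rot: [-1.108, 1.261, 1.114]
contact_force: [0.1, -1.4, -3.4]
opening: 0.0215
```

```bash
python3 - <<'E'
from h import *
fx()
E
```

```text
t 8.95 fx [0.0026 0.0482 0.2929] yaw 82.52 tilt [0.003 0.007] F [ 0.1 -1.4 -3.4] op 0.021450880899676915
```

Call:
carry_out --increments '[[[0,0,0],[0.0,0.4,0.03],0],[[0,0,0],[0.03,0.4,0],0],[[0,0,0],[0.05,0.4,0],0],[[0,0,0],[0.05,0.4,0],0]]'

```text
t: 9.35
tool_pos: [0.5679, 0.0014, 0.2937]
tool_rot: [-1.109, 1.26, 1.115]
contact_force: [0.5, -0.8, -3.7]
opening: 0.021
```

```bash
python3 - <<'E'
from h import *
fx()
im,d=get_image("side"); s=im[160:280,270:370]
cv2.imwrite(f"pics/side5z.png",cv2.resize(s,None,fx=5,fy=5,interpolation=cv2.INTER_CUBIC))
E
```

```text
t 9.35 fx [0.0006 0.084  0.2937] yaw 82.6 tilt [0.003 0.007] F [ 0.5 -0.8 -3.7] op 0.020965030627104118
```

View pics/side5z.png

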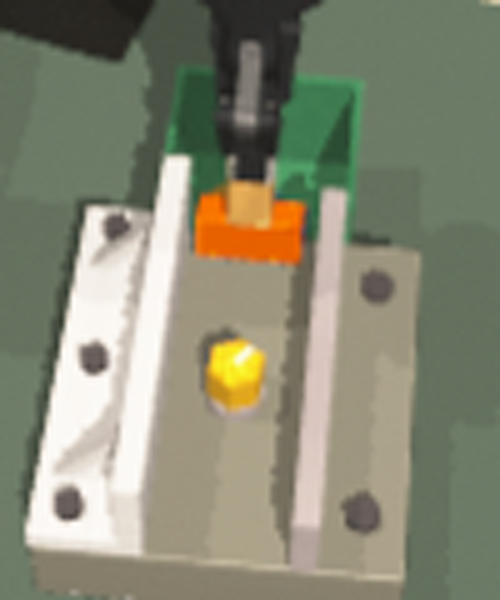

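Call:
carry_out --increments '[[[0,0,0],[0.05,0.4,0],0],[[0,0,0],[0.05,0.4,0],0],[[0,0,0],[0.05,0.4,0],0],[[0,0,0],[0.05,0.4,0.03],0],[[0,0,0],[0,0,0],0]]'

```text
t: 9.9
tool_pos: [0.5724, 0.0381, 0.2944]
tool_rot: [-1.109, 1.257, 1.117]
contact_force: [0.3, 0.8, -3.3]
opening: 0.0214
```

```bash
python3 - <<'E'
from h import *
fx()
for n in ["wrist","top"]:
    im,d=get_image(n); s=im if n=="wrist" else im[150:270,240:400]
    cv2.imwrite(f"pics/{n}6z.png",cv2.resize(s,None,fx=1 if n=="wrist" else 4,fy=1 if n=="wrist" else 4,interpolation=cv2.INTER_CUBIC))
E
```

```text
t 9.9 fx [0.0003 0.121  0.2944] yaw 82.68 tilt [0.004 0.01 ] F [ 0.3  0.8 -3.3] op 0.021410909975277184
```

View pics/wrist6z.png

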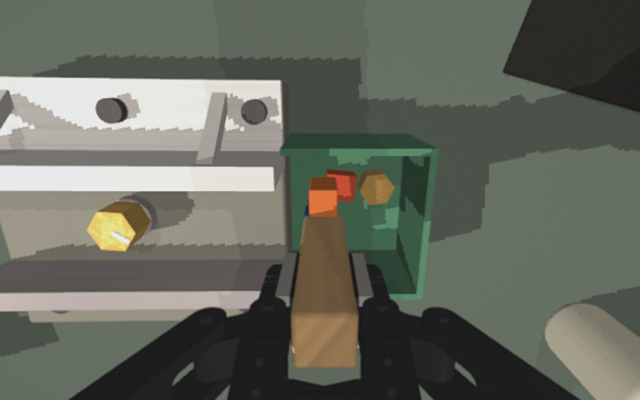

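View pics/top6z.png

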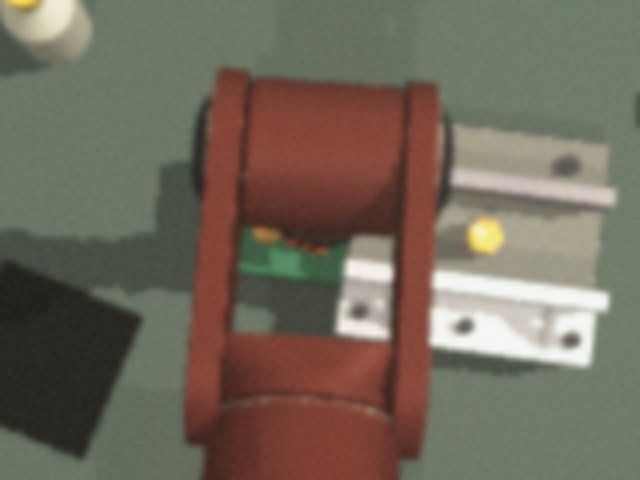

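Call:
carry_out --increments '[[[-0.1,0.04,0],[0,0,0.8],0],[[0,0,0],[0,0,1],0],[[0,0,0],[0,0,1],0],[[0,0,0],[-0.3,0.6,0.7],0],[[0,0,0],[-0.47,0.97,0.2],0],[[0,0,0],[-0.47,0.97,0],0],[[0,0,0],[-0.47,0.97,0],0],[[0,0,0],[-0.47,0.97,0],0]]'

```text
t: 10.8
tool_pos: [0.5256, 0.1279, 0.3707]
tool_rot: [-1.107, 1.273, 1.11]
contact_force: [0.2, -0.3, -3.4]
opening: 0.0212
```

Call:
carry_out --increments '[[[0,0,0],[-0.47,0.97,0],0],[[0,0,0],[-0.47,0.97,0],0],[[0,0,0],[-0.47,0.97,0],0],[[0,0,0],[-0.47,0.97,0],0],[[0,0,0],[-0.47,0.97,0],0],[[0,0,0],[-0.4,0.8,0],0],[[0,0,0],[0,0,0],0]]'

```text
t: 11.5
tool_pos: [0.4625, 0.2495, 0.3704]
tool_rot: [-1.106, 1.273, 1.115]
contact_force: [0.2, -0.2, -3.5]
opening: 0.021
```

```bash
python3 - <<'E'
from h import *
fx(); print(get_obs()["tool_pos"])
for n in ["top"]:
    im,d=get_image(n); s=im[120:280,200:420]
    cv2.imwrite(f"pics/{n}7z.png",cv2.resize(s,None,fx=3.6,fy=3.6,interpolation=cv2.INTER_CUBIC))
im,d=get_image("side"); cv2.imwrite("pics/side7z.png",cv2.resize(im[100:260,240:400],None,fx=3.6,fy=3.6,interpolation=cv2.INTER_CUBIC))
E
```

```text
t 11.5 fx [-0.1362  0.3162  0.3704] yaw 82.34 tilt [-0.006  0.002] F [ 0.2 -0.2 -3.5] op 0.020962098216893092
[0.46250669 0.24946902 0.37039238]
```

View pics/top7z.png

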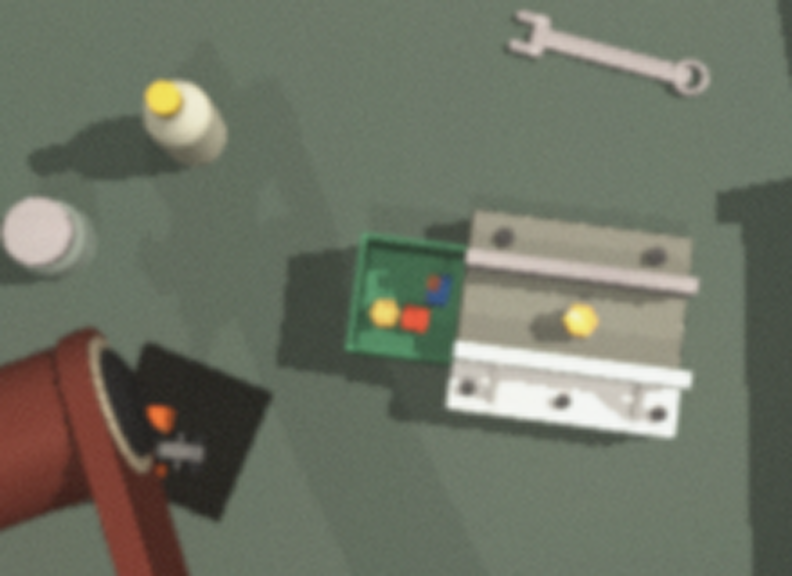

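View pics/side7z.png

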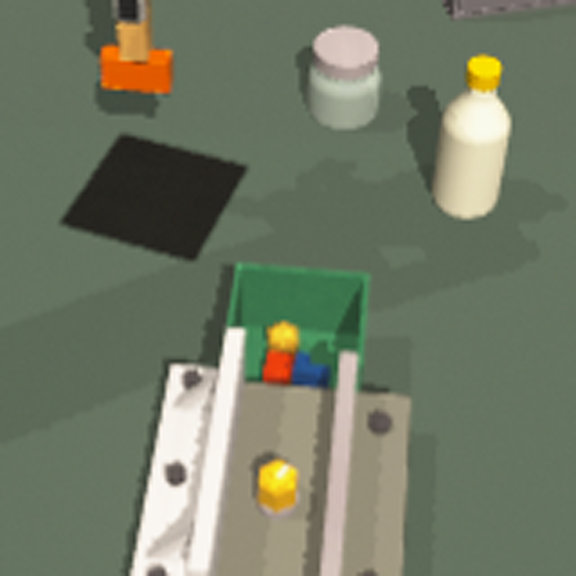

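```bash
python3 - <<'E'
from h import *
im,d=get_image("top"); cm=cam("top")
vv,uu=np.mgrid[185:215,300:332]; uv=np.c_[uu.ravel(),vv.ravel()]
P=at_d(cm,uv,d); q=P[:,:2]-O; x=(q@xd)*1e3;y=(q@yd)*1e3; z=P[:,2]*1e3
for (v,u),a,b,c in zip(zip(vv.ravel(),uu.ravel()),x,y,z):
    if 102<b<178 and -40<a<40 and c>14 : print(u,v,round(a),round(b),round(c),im[v,u], end=" | ")
E
```

```text
319 196 27 129 23 [72 98 97] | 320 196 27 126 26 [ 69  95 100] | 323 196 26 116 45 [86 81 56] | 324 196 27 113 45 [86 83 55] | 325 196 27 110 47 [82 92 60] | 319 197 24 128 23 [ 65  93 118] | 320 197 24 125 29 [ 65  89 131] | 321 197 25 122 26 [ 71  87 117] | 322 197 25 119 24 [89 81 87] | 323 197 23 116 47 [109  83  62] | 324 197 24 113 45 [105  83  57] | 325 197 24 110 48 [90 91 59] | 319 198 20 128 30 [ 68  93 136] | 320 198 21 125 23 [ 63  86 139] | 321 198 22 122 26 [ 76  85 125] | 322 198 20 118 45 [104  86  92] | 323 198 20 115 44 [122  86  63] | 324 198 21 112 46 [115  87  57] | 325 198 21 109 46 [98 95 61] | 319 199 18 128 25 [ 72  90 129] | 320 199 18 124 28 [ 68  84 132] | 321 199 19 121 23 [ 84  82 114] | 322 199 17 118 44 [114  89  84] | 323 199 17 115 44 [130  90  63] | 324 199 17 112 46 [121  94  61] | 319 200 13 127 45 [ 91  88 103] | 320 200 15 124 28 [ 91  85 113] | 321 200 16 121 22 [102  87 100] | 322 200 14 118 45 [124  88  73] | 323 200 14 115 49 [129  88  57] | 324 200 14 112 46 [118  94  60] | 319 201 10 126 44 [119  91  77] | 320 201 9 123 50 [120  88  81] | 
[... 3225 characters left out ...]
 314 209 -15 139 18 [ 63  93 227] | 315 209 -15 136 24 [ 61  90 227] | 316 209 -14 133 26 [ 61  87 227] | 317 209 -14 130 21 [ 65  93 224] | 318 209 -13 127 20 [ 65  92 187] | 305 210 -21 166 17 [ 79 138 156] | 306 210 -21 163 22 [ 79 142 165] | 307 210 -20 160 17 [ 75 138 162] | 308 210 -20 157 17 [ 73 135 154] | 311 210 -19 148 23 [ 61  86 136] | 312 210 -19 145 23 [ 61  85 187] | 313 210 -18 142 20 [ 59  86 207] | 314 210 -18 139 21 [ 63  90 212] | 315 210 -18 135 22 [ 61  86 216] | 316 210 -17 132 23 [ 62  90 222] | 317 210 -17 129 19 [ 62  89 212] | 318 210 -17 126 25 [ 64  92 167] | 315 211 -21 135 23 [ 58  80 168] | 316 211 -20 132 22 [ 56  82 185] | 317 211 -20 129 24 [ 61  88 184] |
```

Call:
carry_out --increments '[[[0,0,0],[0.1,0.1,-0.8],0],[[0,0,0],[0,0,-0.9],0],[[0,0,0],[0,0,-0.9],0],[[0,0,0],[0,0,-0.9],0],[[0,0,0],[0,0,-0.9],0],[[0,0,0],[0,0,-0.8],0],[[0,0,0],[0,0,-0.3],0],[[0,0,0],[0,0,0],0]]'

```text
t: 12.45
tool_pos: [0.4672, 0.2441, 0.2492]
tool_rot: [-1.098, 1.283, 1.105]
contact_force: [-0.1, -1.3, -2.4]
opening: 0.0217
```

```bash
python3 - <<'E'
from h import *
fx(); print(get_obs()["tool_pos"])
E
```

```text
t 12.45 fx [-0.1308  0.3114  0.2492] yaw 81.6 tilt [-0.009 -0.002] F [-0.1 -1.3 -2.4] op 0.02170596301186561
[0.46724129 0.24405034 0.24917126]
```

Call:
carry_out --increments '[[[0.02,-0.09,0],[0,0,-0.08],0],[[0,0,0],[0,0,0],0],[[0,0,0],[0,0,0],0]]'

```text
t: 12.75
tool_pos: [0.4684, 0.2439, 0.2508]
tool_rot: [-1.099, 1.273, 1.099]
contact_force: [-0.5, -0.6, -3.2]
opening: 0.0214
```

```bash
python3 - <<'E'
from h import *
fx(); print(get_obs()["tool_pos"])
im,d=get_image("side"); cv2.imwrite("pics/side8z.png",cv2.resize(im[90:210,240:360],None,fx=4,fy=4,interpolation=cv2.INTER_CUBIC))
E
```

```text
t 12.75 fx [-0.1297  0.3115  0.2508] yaw 81.52 tilt [0.002 0.001] F [-0.5 -0.6 -3.2] op 0.0213815806186724
[0.46840254 0.24393141 0.25079047]
```

View pics/side8z.png

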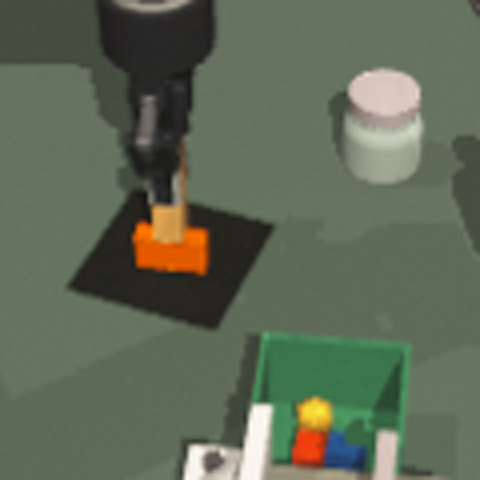

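Call:
carry_out --increments '[[[0,0,0],[0,0,-0.15],0],[[0,0,0],[0,0,0],0]]'

```text
t: 13.0
tool_pos: [0.4691, 0.2441, 0.249]
tool_rot: [-1.1, 1.27, 1.097]
contact_force: [0.2, -0.3, -2.9]
opening: 0.0207
```

Call:
carry_out --increments '[[[0,0,0],[0,0,-0.1],0],[[0,0,0],[0,0,-0.1],0],[[0,0,0],[0,0,0],0]]'

```text
t: 13.3
tool_pos: [0.47, 0.2446, 0.2492]
tool_rot: [-1.101, 1.27, 1.097]
contact_force: [0.6, 0.5, -2.6]
opening: 0.0213
```

Call:
carry_out --increments '[[[0,0,0],[-0.05,0,-0.2],0],[[0,0,0],[0,0,-0.2],0]]'

```text
t: 13.5
tool_pos: [0.4709, 0.2452, 0.2487]
tool_rot: [-1.102, 1.27, 1.096]
contact_force: [-14.7, -5.5, 28.5]
opening: 0.0213
```

Call:
carry_out --increments '[[[0,0,0],[0,0,0.06],0],[[0,0,0],[0,0,0],0]]'

```text
t: 13.7
tool_pos: [0.4712, 0.2454, 0.2509]
tool_rot: [-1.103, 1.268, 1.095]
contact_force: [-0.2, 0.1, -4.1]
opening: 0.0213
```

```bash
python3 - <<'E'
from h import *
fx(); print(get_obs()["tool_pos"])
E
```

```text
t 13.7 fx [-0.127   0.3133  0.2509] yaw 81.57 tilt [0.008 0.001] F [-0.2  0.1 -4.1] op 0.021337367798015327
[0.47124741 0.24542887 0.25086986]
```

Call:
carry_out --increments '[[[0,-0.08,0],[0,0,-0.12],0],[[0,0,0],[0,0,0],1],[[0,0,0],[0,0,0],1],[[0,0,0],[0,0,0],1],[[0,0,0],[0,0,0],1],[[0,0,0],[0,0,0],1],[[0,0,0],[0,0,0],1]]'

```text
t: 14.4
tool_pos: [0.4715, 0.2454, 0.2474]
tool_rot: [-1.106, 1.26, 1.089]
contact_force: [0.8, -0.5, 1.1]
opening: 0.0853
```

```bash
python3 - <<'E'
from h import *
fx(); print(get_obs()["tool_pos"])
im,d=get_image("side"); cv2.imwrite("pics/side9z.png",cv2.resize(im[90:210,240:360],None,fx=4,fy=4,interpolation=cv2.INTER_CUBIC))
im,d=get_image("wrist"); cv2.imwrite("pics/w9.png",im)
E
```

```text
t 14.4 fx [-0.1268  0.3134  0.2474] yaw 81.57 tilt [0.018 0.002] F [ 0.8 -0.5  1.1] op 0.08533404633449573
[0.47149724 0.24544858 0.24744708]
```

View pics/side9z.png

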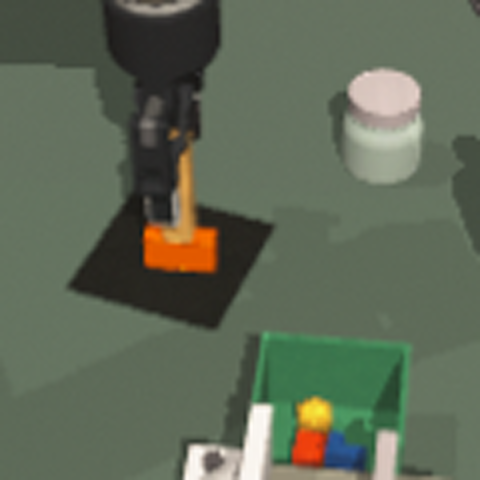

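View pics/w9.png

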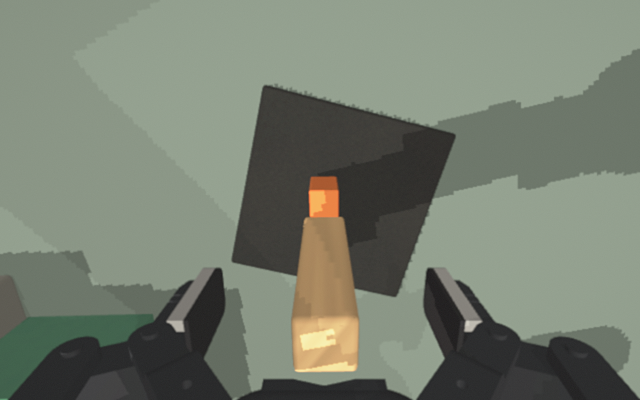

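Call:
carry_out --increments '[[[0,0,0],[0,0,0.8],1],[[0,0,0],[0,0,1],1],[[0,0,0],[0,0,1],1],[[0,0.18,0.15],[0,0,1],1],[[0,0,0],[0.1,-0.4,0.6],1],[[0,0,0],[0.25,-0.95,0],1],[[0,0,0],[0.25,-0.95,0],1],[[0,0,0],[0.25,-0.95,0],1]]'

```text
t: 15.3
tool_pos: [0.4877, 0.1786, 0.3382]
tool_rot: [-1.114, 1.267, 1.115]
contact_force: [-0.1, 0.3, -0.8]
opening: 0.0853
```

Call:
carry_out --increments '[[[0,0,0],[0.25,-0.95,0],1],[[0,0,0],[0.25,-0.95,0],1],[[0,0,0],[0.25,-0.95,0],1],[[0,0,0],[0.25,-0.95,0],1],[[0,0,0],[0.25,-0.95,0],1],[[0,0,0],[0.25,-0.95,0],0.8],[[0,0,0],[0.25,-0.95,0],0.8],[[0,0,0],[0.25,-0.95,0],0.8]]'

```text
t: 16.1
tool_pos: [0.5279, 0.016, 0.3363]
tool_rot: [-1.113, 1.271, 1.11]
contact_force: [0.3, -1.1, -0.1]
opening: 0.068
```

```bash
python3 - <<'E'
from h import *
fx(); print(get_obs()["tool_pos"])
im,d=get_image("side"); cv2.imwrite("pics/side10z.png",cv2.resize(im[90:210,240:360],None,fx=4,fy=4,interpolation=cv2.INTER_CUBIC))
E
```

```text
t 16.1 fx [-0.0409  0.0932  0.3363] yaw 82.39 tilt [-0.    -0.003] F [ 0.3 -1.1 -0.1] op 0.06795490723078954
[0.52792892 0.01597088 0.33630496]
```

View pics/side10z.png

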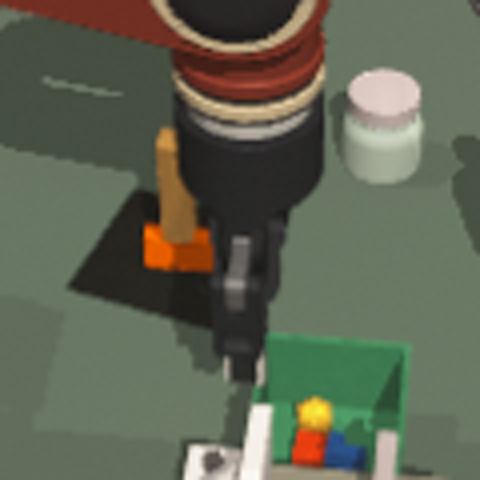

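Call:
carry_out --increments '[[[0,0,0],[0.28,-0.98,0],0.8],[[0,0,0],[0.28,-0.98,0],0.8],[[0,0,0],[0.28,-0.98,0],0.8],[[0,0,0],[0.28,-0.98,0],0.8],[[0,0,0],[0.28,-0.9,0],0.8],[[0,0,0],[0,0,0],0.8]]'

```text
t: 16.75
tool_pos: [0.556, -0.0884, 0.3346]
tool_rot: [-1.109, 1.276, 1.104]
contact_force: [0.3, 0.2, -0.3]
opening: 0.0682
```

```bash
python3 - <<'E'
from h import *
fx(); print(get_obs()["tool_pos"])
im,d=get_image("wrist"); cv2.imwrite("pics/w11.png",im)
fx()
E
```

```text
t 16.75 fx [ 0.0005 -0.0066  0.3346] yaw 82.02 tilt [-0.001 -0.005] F [ 0.3  0.2 -0.3] op 0.06819493115702006
[ 0.55596023 -0.08836862  0.33464362]
t 16.8 fx [ 2.000e-04 -5.700e-03  3.345e-01] yaw 82.06 tilt [-0.002 -0.004] F [ 0.1  0.6 -0.7] op 0.06796740504497524
```

View pics/w11.png

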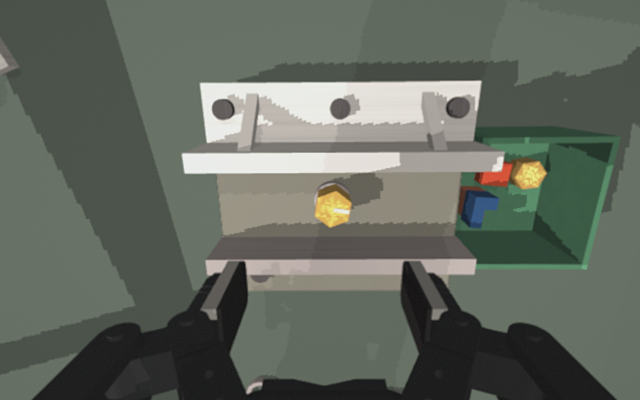

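```bash
python3 - <<'E'
from h import *
b=at_z(cam("wrist"),[(332,210)],.073)[0]; print(b,(b[:2]-O)@xd,(b[:2]-O)@yd)
E
```

```text
[ 0.55697851 -0.0841225   0.073     ] 0.0009758547354932638 -0.0022140621390292605
```

Call:
carry_out --increments '[[[0,0,0.05],[0,0.22,-0.4],0.8],[[0,0,0],[0,0,-0.8],0.8],[[0,0,0],[0,0,-0.8],0.8],[[0,0,0],[0,0,-0.8],0.8],[[0,0,0],[0,0,0],0.8]]'

```text
t: 17.3
tool_pos: [0.5535, -0.0788, 0.272]
tool_rot: [-1.113, 1.273, 1.115]
contact_force: [-0.4, 0.8, -0.7]
opening: 0.0686
```

```bash
python3 - <<'E'
from h import *
fx(); print(get_obs()["tool_pos"])
im,d=get_image("wrist"); cv2.imwrite("pics/w12.png",im)
E
```

```text
t 17.3 fx [-0.0032  0.0027  0.272 ] yaw 82.58 tilt [-0.005 -0.003] F [-0.4  0.8 -0.7] op 0.06858567463852083
[ 0.55348227 -0.07875181  0.27200548]
```

View pics/w12.png

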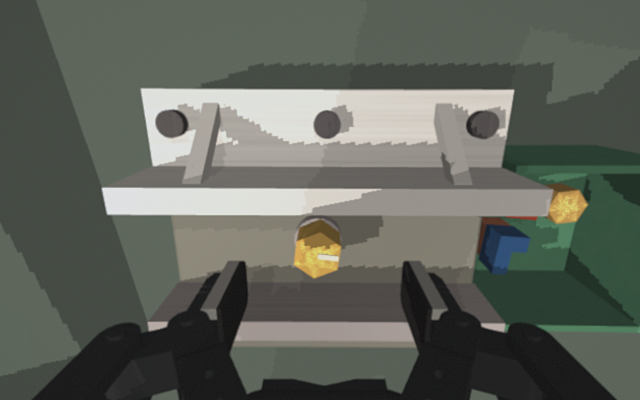

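Call:
carry_out --increments '[[[0,0,0],[0.14,-0.22,-0.3],0.8],[[0,0,0],[0.02,-0.04,-0.6],0.8],[[0,0,0],[0.02,-0.03,-0.6],0.8],[[0,0,0],[0,0,-0.4],0.8],[[0,0,0],[0,0,-0.2],0.8],[[0,0,0],[0,0,0],0.8]]'

```text
t: 17.95
tool_pos: [0.5582, -0.0845, 0.2287]
tool_rot: [-1.116, 1.27, 1.113]
contact_force: [-0.3, 0.2, -0.1]
opening: 0.0688
```

```bash
python3 - <<'E'
from h import *
fx(); print(get_obs()["tool_pos"])
im,d=get_image("wrist"); cv2.imwrite("pics/w13.png",im)
E
```

```text
t 17.95 fx [ 0.0022 -0.0025  0.2287] yaw 82.64 tilt [-0.001 -0.004] F [-0.3  0.2 -0.1] op 0.06875927536327484
[ 0.5581529  -0.08454852  0.22869551]
```

View pics/w13.png

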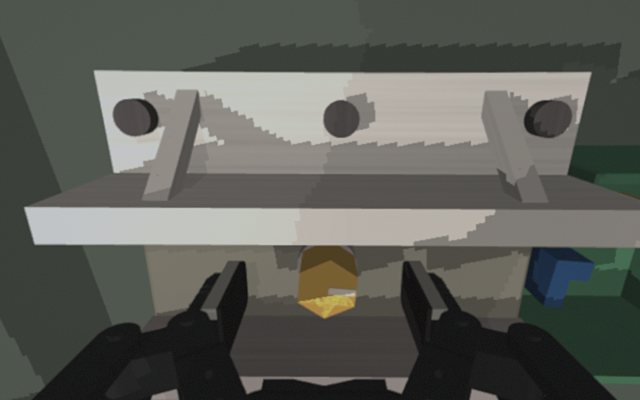

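Call:
carry_out --increments '[[[0,0,0],[-0.08,0.04,-0.12],0.8],[[0,0,0],[0,0,0],0],[[0,0,0],[0,0,0],0],[[0,0,0],[0,0,0],0],[[0,0,0],[0,0,0],0],[[0,0,0],[0,0,0],0],[[0,0,0],[0,0,0],0],[[0,0,0],[0,0,0],0]]' --squeeze 50

```text
t: 18.8
tool_pos: [0.5571, -0.0832, 0.2283]
tool_rot: [-1.118, 1.267, 1.111]
contact_force: [-0.2, 0.6, -0.1]
opening: 0.0229
```

```bash
python3 - <<'E'
from h import *
fx(); print(get_obs()["tool_pos"])
im,d=get_image("wrist"); cv2.imwrite("pics/w14.png",im)
E
```

```text
t 18.8 fx [ 0.001  -0.0013  0.2283] yaw 82.68 tilt [ 0.002 -0.003] F [-0.2  0.6 -0.1] op 0.0228502161850945
[ 0.55708958 -0.08324211  0.22828964]
```

View pics/w14.png

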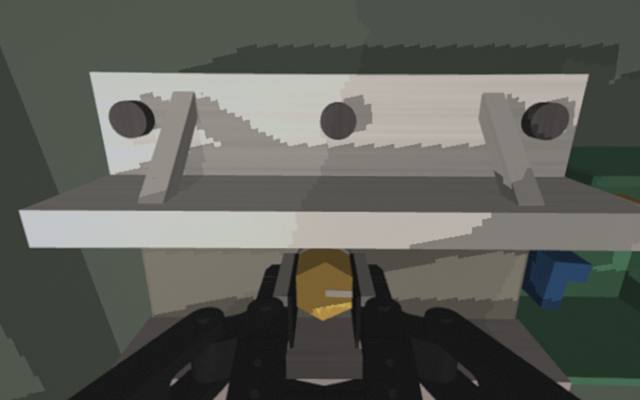

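Call:
carry_out --increments '[[[0,0,0],[0,0,0],0],[[0,0,0],[0,0,0],0],[[0,0,0],[0,0,0],0],[[0,0,0],[0,0,0],0],[[0,0,0],[0,0,0],0],[[0,0,0],[0,0,0],0],[[0,0,0],[0,0,0],0],[[0,0,0],[0,0,0],0]]'

```text
t: 19.65
tool_pos: [0.5571, -0.0833, 0.2283]
tool_rot: [-1.118, 1.267, 1.111]
contact_force: [-0.6, 0.8, 0.1]
opening: 0.0231
```

```bash
python3 - <<'E'
from h import *
fx(); print(get_obs()["tool_pos"])
im,d=get_image("wrist"); old=cv2.imread("pics/w14.png")
s=lambda i:cv2.resize(i[230:330,270:380],None,fx=3.5,fy=3.5)
cv2.imwrite("pics/w15.png",np.hstack([s(old),s(im)]))
im,d=get_image("side"); cv2.imwrite("pics/side15.png",cv2.resize(im[90:290,220:420],None,fx=3,fy=3,interpolation=cv2.INTER_CUBIC))
im,d=get_image("top"); cv2.imwrite("pics/top15.png",cv2.resize(im[120:280,200:420],None,fx=3.6,fy=3.6,interpolation=cv2.INTER_CUBIC))
E
```

```text
t 19.65 fx [ 0.001  -0.0013  0.2283] yaw 82.68 tilt [ 0.002 -0.003] F [-0.6  0.8  0.1] op 0.02306454395942697
[ 0.55709066 -0.08326539  0.22825918]
```

View pics/w15.png

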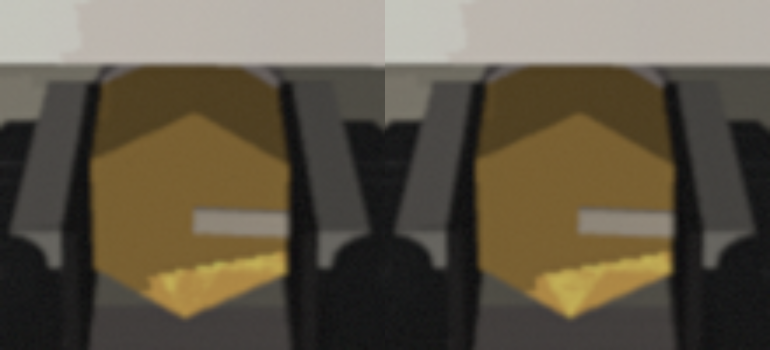

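View pics/side15.png

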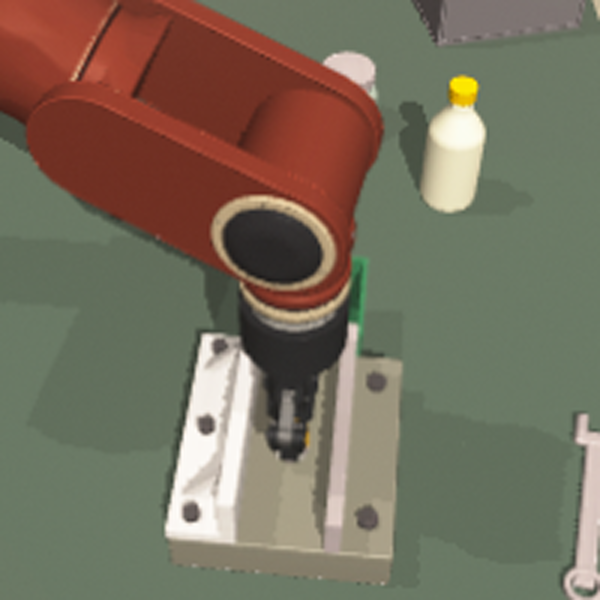

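View pics/top15.png

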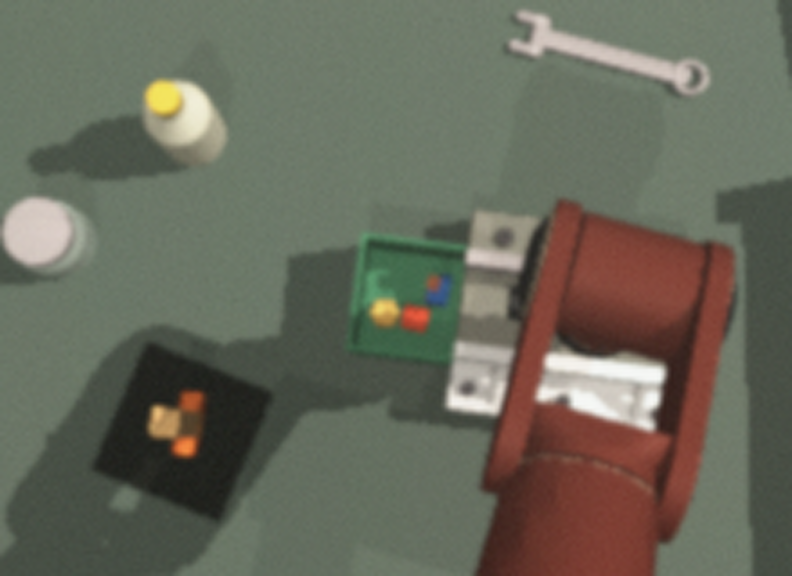

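```bash
python3 -c "
from station import finish_job; print(finish_job())"
```

```text
the job is handed in; nothing more can be done
None
```

I swept the four offcuts into the chip tray with the pusher, stood the pusher back on its mat and let go. The gripper then took hold of the bolt head along the gap and was still holding it when I handed the job in at about 19.8 s. `finish_job()` gives no verdict, so these are my own last checks:

- **Bolt:** the white line sits at the same angle in two wrist pictures 0.85 s apart, so the head has stopped. The opening is 23 mm on the 24 mm flats with a 50 N squeeze. The grasp point is about 2 mm from where I measured the axis. Nothing reads the finger force directly.
- **Offcuts:** brass, red and blue show clearly inside the tray. Copper shows only as an edge, because the blue piece lies on top of it. The top of the blue piece is about 46 mm above the bench, which puts its centre at an estimated 33 to 37 mm, under the 45 mm limit.
- **Pusher:** it stands upright and free on the mat, roughly 12 mm from the mat's centre.
- **Bystanders:** the bottle and jar look unmoved in the last pictures. The bushing is outside the last crops, but the arm never worked near it.

While setting the pusher down I pressed it onto the mat once, with about 30 N at the wrist. I eased off before opening the fingers.

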